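# Set the length stop and push the bar up to it

### The arm

A 7-joint arm with a two-finger parallel gripper is mounted at the origin on the work surface. World frame = base frame: x ahead of the robot, y to its left, z up, the work surface at z = 0. Lengths are in m, angles in rad, forces in N, time in s.
With the tool pointing down it reaches from about 0.425 to 1.025 m from the base axis. Payload 9.4 kg.
Tool frame: the origin (TCP) lies at the very end of the fingers, on their centre line; the grasp point (between the pads) lies 19 mm behind it (r.pinch_z is the distance from the TCP to the grasp point, in m); z points along the fingers, y is the direction in which the jaws open and shut (so a half turn about z gives the same grasp; the last joint's range is limited). The gripper opens to 93 mm and grips with 3 to 60 N. Pads are 15 mm wide; open, the fingers measure 128 mm over their backs; the gripper's body (75 mm by 188 mm) begins 65 mm behind the grasp point.
Start: joints at [-1.298, 0.599, -0.003, 1.599, 0.002, 0.943, -0.08], TCP at [0.248, 0.681, 0.219] pointing down, gripper open.
Joint ranges: [-2.57, 2.57], [-0.35, 1.97], [-1.29, 1.29], [0.11, 2.56], [-1.05, 4.19], [0.11, 1.86], [-2.63, 2.63]. Speed limits (rad/s): [2.22, 2.22, 3.01, 3.01, 3.14, 3.14, 3.14].

### API

Orientations are given as a unit quaternion [w, x, y, z].
In Python, from rig import r, imaging gives the robot as it stands.
- The arm moves only by the shell command python3 -m crank 'ROWS' [OPENING] [FORCE]. ROWS is JSON, a list that holds one entry, the list of rows, each a list of 4 numbers: the shift along the tool's x, y, z in m, then the turn about the tool's z in degrees. In form: [[[dx, dy, dz, twist], ...]]. A call has 1 to 5 rows; each row is the pose to reach, as a shift and turn from the pose commanded when the call began, along the tool's axes at that moment; what a row does not reach only later rows make up. A row lasts 1/12 s, in which the tool goes at most 41.7 mm and 7.16 degrees, less where a joint would pass 70% of its speed; a pose out of reach is approached as far as the arm can. A call with a gripper value outside its range is refused whole. OPENING is the closure, from -1 (fully open) to 1 (shut), set as the call begins (- or left out, the last holds). The fingers move at their own pace and stop on an object; FORCE is the grip in N (left out, the last holds). Time passes only in rows, so rows that repeat a pose let the fingers close. It gives the time, the measured TCP pose, the force and the opening at its end, in the units of the state.
- r.get_state(): the state, without advancing time (a new reading comes with each control period).
- imaging.get_image(name): name is "scene" or "top" or "wrist"; returns the picture (384x512x3 uint8, red, green, blue); there is no depth.
- imaging.camera_params(name): a dict with "fx", "fy", "cx", "cy" (pixels), "T" (4x4, takes a point from camera to world coordinates). Camera axes: x right, y down, z forward; pixel columns grow to the right and rows downward; lengths in m; the calibration is good to about 2 mm. A picture is of the moment at which its call begins: read the wrist's pose just before it. camera_params takes no time and is no camera call; for the wrist camera it gives the pose at the moment of the call.
- r.hand_in(): hands the job in, once; it reports no verdict.
The state is a dict: "clock": time; "q": joint angles; "joint_vel": joint speeds; "joint_efforts": joint torques, N m; "ee_pos": TCP position; "tcp_rot": TCP orientation; "contact_force": force on the tool from outside, world axes, zero at the start; "wrist_torque": the same for the moment, N m; "opening": opening from 0.0 (shut) to 1.0 (fully open).
Only numpy, scipy, OpenCV 4.12 (cv2) and the standard library are available. Lean on these libraries where they do the work, as an engineer would, in place of code of your own. Each camera call takes 0.05 s, during which the arm holds its last target. There are 200 camera calls.

### The job

Get the long brass bar ready for sawing to length on the cut-off board, only by pushing with the fingers: do not grip, pinch or lift anything. First slide the steel stop along the fence until its face towards the bar is in line with the pencil line on the masking tape, then push the bar flat against the fence and along it until its end touches the stop, gently, so that the stop stays at the line. Leave the tools and other things on the board and bench alone.

Things in the scene. Friction and masses are not known exactly. Their poses are not given: they have to be found in the camera images.
- board: cut-off board fixed to the bench: grey laminate base 240 x 400 x 12 mm, origin centre of underside. x points across it away from the robot, y along the fence to the robot's left. An aluminium fence, 46 mm deep, top 37 mm above the bench, runs along all 400 mm of it; its working face is at x = +50 mm, the base before it is open. A narrow saw kerf in the fence does not catch the bar
- fence (a point): point on the fence's working face (upright, towards the robot), at mid length, 20 mm above the bench; axes as the board's: the face runs along y and looks to -x
- stop: dark steel stop, slides only along the fence (y) when pushed with about 7 N and stays where left. Its arm hangs before the fence: 32 mm out from the face, 14.5 to 50 mm above the bench. On the fence's top its carriage (to 51 mm) carries a black thumbscrew, 22 mm wide, top 67 mm above the bench. Origin on its right face, at the fence's front top edge, axes as the board's; body from y = 0 to +34 mm
- stop_face (a point): middle of the right face of the stop's arm (the face towards the bar, which the bar's end shall touch), 16 mm in front of the fence and 20 mm above the bench; axes as the board's
- mark_line (a point): the pencil line: middle of a dark line, 3 mm wide, across a 26 mm long piece of cream masking tape stuck on the rear part of the fence's top, behind the stop's path; the line runs across the fence. Axes as the board's. The tape lies left or right of where the stop begins. A second, bare piece of tape without a line means nothing
- bar: the long brass bar, 160 mm long, 16 x 16 mm section, about 0.35 kg, lying loose on the board in front of the fence and to the right of the stop, at an angle to the fence; origin centre of its underside, y along the bar, its +y end towards the stop, x across it (towards the fence)
- bar_left (a point): centre of the bar's end face towards the stop (+y end), 8 mm above the board
- bar_right (a point): centre of the bar's other end face (-y end), 8 mm above the board
- offcut: short brass offcut of the same bar, 26 mm long, 16 x 16 mm section, lying on the front left part of the board; origin centre of underside
- lube_tin: round flat aluminium tin of saw lubricant, 45 mm diameter, 23 mm high, on the front left part of the board; origin centre of underside
- pliers: flat-nose pliers, 145 mm long, 12 mm high, lying on the bench to the right; origin near the pivot, on the bench
- dish: round wooden dish holding small rings, 94 mm diameter, 16 mm high, on the bench to the left; origin centre of underside
- bangle: brass bangle lying flat, 68 mm diameter, 8 mm high, on the bench to the left; origin at its centre, on the bench
- bench_block: square steel bench block, 70 x 70 x 18 mm, on the bench to the right; origin centre of underside
There are look-alikes about, which are no part of the job. There is more than one size of the bar; the job needs the smaller.

How it is judged:
By the outcome, as a careful person would: the job done as asked, in the order asked, and still so for the second after the job is handed in, with the robot touching nothing.
It also fails if it takes over 70 s, if anything falls off the work surface, if the arm or the gripper's body presses on something with over 40 N, if the wrist force passes 120 N, or if a joint passes its speed limit or range.

## Working session

There is one attempt and no reset: what is moved stays moved. The work goes in short steps, Python scripts to look and compute and a shell command to move; the robot and the scene stay as the last step left them, time stands still between calls to the robot, and variables do not carry over. Pictures are saved under pics/ and viewed, about 8 in all and at most 12, crops included, and the job is handed in when it is done.

```bash
ls; mkdir -p pics; python3 - <<'E'
from rig import r, imaging
import cv2,numpy as np
print(r.get_state())
for n in ["scene","top"]:
    im=imaging.get_image(n); cv2.imwrite(f"pics/{n}0.png",cv2.cvtColor(im,cv2.COLOR_RGB2BGR))
    p=imaging.camera_params(n); print(n,p["fx"],p["fy"],p["cx"],p["cy"],np.round(p["T"],3).tolist())
a=[cv2.resize(cv2.imread(f"pics/{n}0.png"),None,fx=1.0,fy=1.0) for n in ["scene"]]
cv2.imwrite("pics/top0b.png",cv2.resize(cv2.imread("pics/top0.png"),(800,600),interpolation=cv2.INTER_CUBIC))
E
```

```text
pics
{'clock': 0.0, 'q': array([-1.29768787,  0.6001341 , -0.00253122,  1.60016044,  0.00184493,
        0.94289067, -0.07980076]), 'joint_vel': array([ 0.00156953, -0.00087735, -0.00017493,  0.00213472,  0.00116035,
       -0.00014754,  0.00194358]), 'joint_efforts': array([-5.43689421e-04, -7.65057921e+01,  1.49740957e+00, -2.52369797e+01,
       -5.22716506e-02,  1.68150163e-02,  1.68650836e-04]), 'ee_pos': array([0.24833424, 0.68060372, 0.21774276]), 'tcp_rot': array([-4.47236527e-05,  1.73977197e-01,  9.84749360e-01, -7.94504249e-04]), 'contact_force': array([-0.01418736,  0.02227957,  0.48002109]), 'wrist_torque': array([-0.02717897,  0.03201184,  0.04674224]), 'opening': 0.9997702423106343}
scene 452.67410872694376 452.67410872694376 254.0160791357375 193.09675838672098 [[0.68, 0.394, -0.618, 1.264], [0.733, -0.356, 0.58, -0.773], [0.009, -0.848, -0.531, 0.773], [0.0, 0.0, 0.0, 1.0]]
top 370.90483881734605 370.90483881734605 255.1473086871104 192.6282032348053 [[-0.029, -0.983, 0.18, 0.295], [-1.0, 0.03, 0.002, -0.011], [-0.008, -0.18, -0.984, 0.957], [0.0, 0.0, 0.0, 1.0]]
```

View pics/top0b.png

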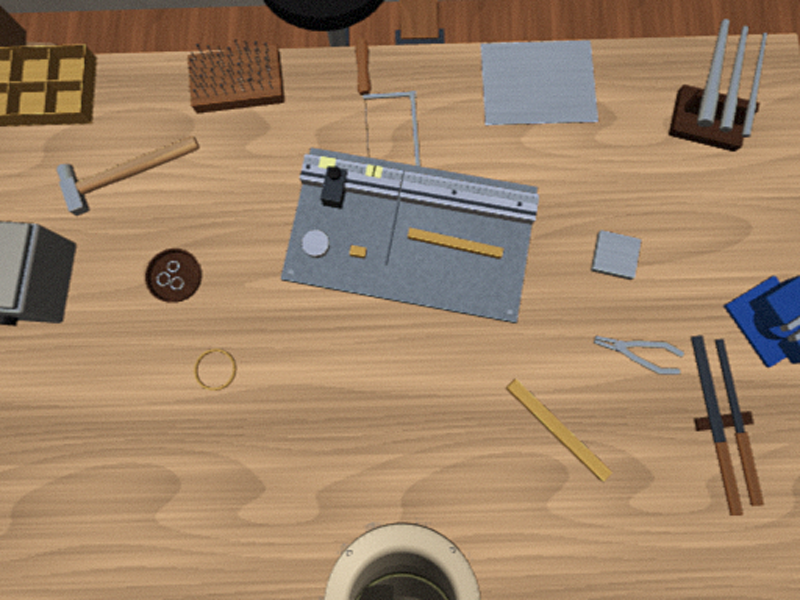

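View pics/scene0.png

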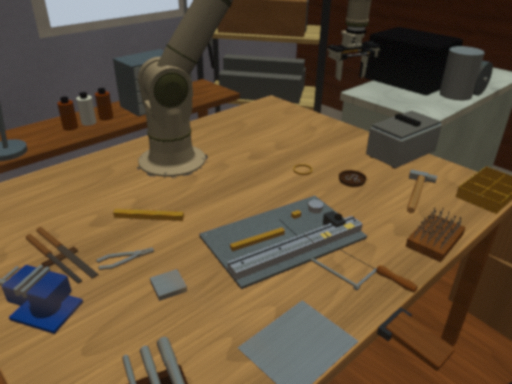

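Top view (800x600): the board is at about (410,235), turned slightly. The stop is at (333,185), the lined tape at (374,171), the bare tape at (327,161), and the bar runs from (408,233) to (502,253). I'll enlarge this area.

```bash
cat > h.py <<'E'
from rig import r, imaging
import cv2,numpy as np
def ray(n,u,v,z,p=None):
    p=p or imaging.camera_params(n); T=np.array(p["T"])
    d=T[:3,:3]@[(u-p["cx"])/p["fx"],(v-p["cy"])/p["fy"],1]; o=T[:3,3]
    return o+d*(z-o[2])/d[2]
def proj(n,P,p=None):
    p=p or imaging.camera_params(n); T=np.array(p["T"])
    c=T[:3,:3].T@(np.array(P)-T[:3,3]); return p["fx"]*c[0]/c[2]+p["cx"],p["fy"]*c[1]/c[2]+p["cy"]
def crop(n,out,x0,y0,w,h,s,im=None):
    im=imaging.get_image(n) if im is None else im
    c=cv2.cvtColor(im,cv2.COLOR_RGB2BGR)[y0:y0+h,x0:x0+w]
    cv2.imwrite(out,cv2.resize(c,None,fx=s,fy=s,interpolation=cv2.INTER_CUBIC))
E
python3 - <<'E'
from h import *
im=cv2.cvtColor(cv2.imread("pics/top0.png"),cv2.COLOR_BGR2RGB)
crop("top","pics/c1.png",177,90,170,120,4.7,im)
E
```

```text
(no output)
```

View pics/c1.png

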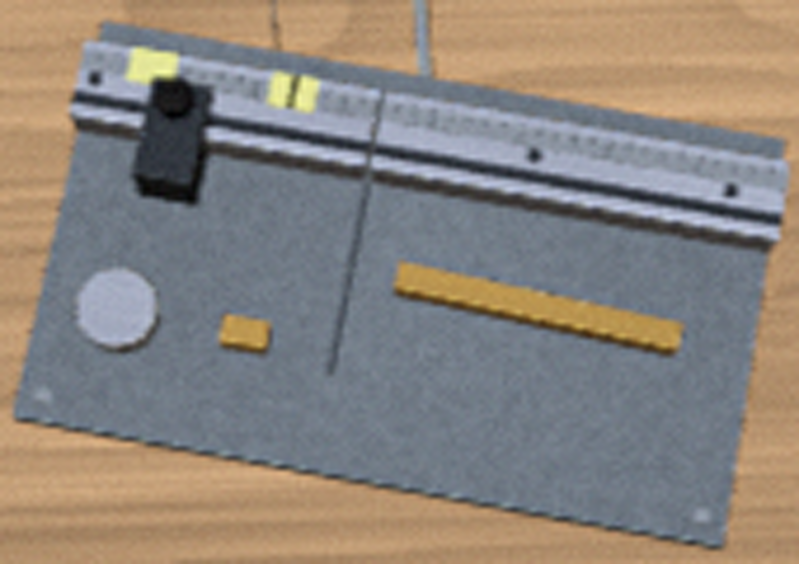

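The crop shows the board corners at (103,22), (15,418), (722,547) and (783,140). The pencil line is at (293,92). The stop's right top edge runs from (212,82) to (205,150), and the bar corners are at (400,264), (396,292), (678,354) and (683,322).

```bash
python3 - <<'E'
from h import *
W=lambda u,v,z:ray("top",177+(u+.5)/4.7-.5,90+(v+.5)/4.7-.5,z)
C=[W(*c,.012) for c in [(103,22),(15,418),(722,547),(783,140)]]
C=np.array(C); print(C.round(4).tolist(), [np.linalg.norm(C[i]-C[(i+1)%4]).round(4) for i in range(4)])
ctr=C.mean(0)
yd=(C[0]-C[3]+C[1]-C[2])[:2]; yd/=np.linalg.norm(yd)
# fence front top edge
f1,f2=W(72,112,.037),W(778,228,.037); d=(f1-f2)[:2]; d/=np.linalg.norm(d)
print("yaw corners",np.degrees(np.arctan2(-yd[0],yd[1])),"fence",np.degrees(np.arctan2(-d[0],d[1])))
xd=np.array([yd[1],-yd[0]])
B=lambda P:((P[:2]-ctr[:2])@xd*1e3).round(1).tolist().__repr__()+","+repr(((P[:2]-ctr[:2])@yd*1e3).round(1))
for n,a in dict(f1=(72,112,.037),f2=(778,228,.037),line=(293,92,.037),lineT=(297,76,.037),lineB=(290,108,.037),sR=(212,82,.051),sF=(204,150,.05),sFb=(193,203,.0145),sLf=(137,180,.0145),screw=(177,95,.067),
  b1=(400,264,.028),b2=(396,292,.028),b3=(678,350,.028),b4=(683,322,.028),tin=(117,308,.035),off=(246,332,.028)).items():
    P=W(*a); print(n,P.round(4),"board",B(P))
print(ctr)
for n in["q","ee_pos"]: print(r.get_state()[n])
E
```

```text
[[0.7453, 0.1374, 0.012], [0.5116, 0.1866, 0.012], [0.4275, -0.2008, 0.012], [0.6607, -0.2508, 0.012]] [np.float64(0.2388), np.float64(0.3965), np.float64(0.2385), np.float64(0.3973)]
yaw corners -12.267564148553658 fence -11.62591590142564
f1 [0.6801 0.1508 0.037 ] board 52.9,np.float64(198.5)
f2 [ 0.6001 -0.2381  0.037 ] board 57.3,np.float64(-198.5)
line [0.688  0.0271 0.037 ] board 86.9,np.float64(79.3)
lineT [0.6975 0.0246 0.037 ] board 96.6,np.float64(78.9)
lineB [0.6786 0.0289 0.037 ] board 77.3,np.float64(79.1)
sR [0.6893 0.0711 0.051 ] board 78.8,np.float64(122.5)
sF [0.6503 0.0761 0.05  ] board 39.6,np.float64(119.1)
sFb [0.6328 0.0861 0.0145] board 20.4,np.float64(125.2)
sLf [0.6475 0.1178 0.0145] board 28.0,np.float64(159.3)
screw [0.6755 0.0887 0.067 ] board 61.6,np.float64(136.8)
b1 [ 0.5889 -0.0297  0.028 ] board 2.1,np.float64(2.7)
b2 [ 0.5728 -0.027   0.028 ] board -14.2,np.float64(1.9)
b3 [ 0.535  -0.1806  0.028 ] board -18.5,np.float64(-156.2)
b4 [ 0.5508 -0.1843  0.028 ] board -2.3,np.float64(-156.5)
tin [0.5664 0.1263 0.035 ] board -53.0,np.float64(150.4)
off [0.5526 0.0563 0.028 ] board -51.7,np.float64(79.0)
[ 0.58627347 -0.03190982  0.012     ]
[-1.29769683  0.60005236 -0.00256344  1.6000302   0.00182623  0.9428715
 -0.07981178]
[0.24832788 0.68070015 0.21784782]
```

```bash
python3 -m crank '[[[-0.034,-0.022,0,0],[-0.068,-0.044,0,0],[-0.102,-0.066,0,0],[-0.136,-0.088,0,0],[-0.170,-0.110,0,0]]]' 1 20
python3 -m crank '[[[-0.034,-0.022,0,0],[-0.068,-0.044,0,0],[-0.102,-0.066,0,0],[-0.136,-0.088,0,0],[-0.170,-0.110,0,0]]]'
python3 -m crank '[[[-0.034,-0.022,0,0],[-0.068,-0.044,0,0],[-0.102,-0.066,0,0],[-0.136,-0.088,0,0],[-0.170,-0.110,0,0]]]'
python3 -m crank '[[[-0.034,-0.022,0,-3],[-0.057,-0.036,0,-6],[-0.057,-0.036,0,-8],[-0.057,-0.036,0,-8],[-0.057,-0.036,0,-8]]]'
python3 - <<'E'
from h import *
p=imaging.camera_params("wrist"); im=imaging.get_image("wrist"); cv2.imwrite("pics/w1r.png",cv2.cvtColor(im,cv2.COLOR_RGB2BGR))
crop("wrist","pics/w1.png",0,0,512,384,1.5625,im); np.save("w1.npy",p,allow_pickle=True)
print(p["fx"],np.round(p["T"],3).tolist())
E
```

```text
clock: 0.52
ee_pos: [0.3712, 0.5177, 0.2183]
tcp_rot: [-0.0, 0.174, 0.985, -0.0]
contact_force: [1.0, 0.7, 0.0]
opening: 0.693
clock: 0.93
ee_pos: [0.4932, 0.356, 0.2184]
tcp_rot: [-0.0, 0.174, 0.985, -0.0]
contact_force: [0.6, 0.2, 0.2]
opening: 0.334
clock: 1.35
ee_pos: [0.6152, 0.1944, 0.2184]
tcp_rot: [-0.0, 0.174, 0.985, -0.0]
contact_force: [0.2, -0.1, -0.2]
opening: 0.011
clock: 1.77
ee_pos: [0.6553, 0.1432, 0.2181]
tcp_rot: [-0.001, 0.106, 0.994, 0.0]
contact_force: [-0.3, 1.2, 0.1]
opening: 0.005
268.5629973353764 [[0.21, 0.933, 0.293, 0.572], [0.978, -0.201, -0.063, 0.162], [0.0, 0.3, -0.954, 0.384], [0.0, 0.0, 0.0, 1.0]]
```

View pics/w1.png

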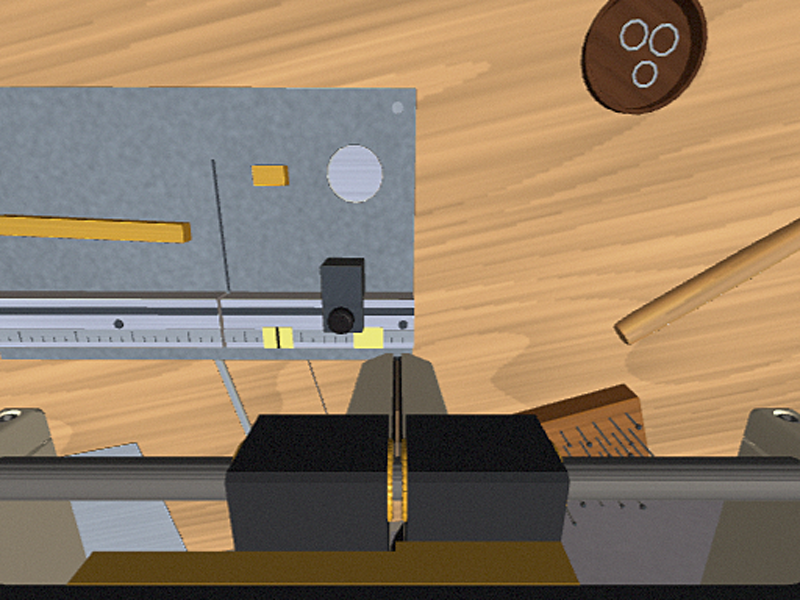

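```bash
python3 - <<'E'
from h import *
im=cv2.cvtColor(cv2.imread("pics/w1r.png"),cv2.COLOR_BGR2RGB)
crop("wrist","pics/c2.png",130,145,140,95,5.7,im)
E
```

```text
(no output)
```

View pics/c2.png

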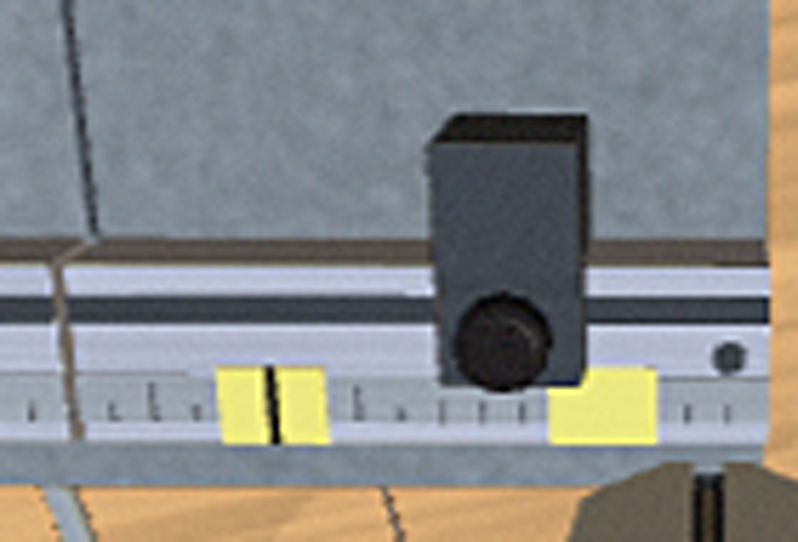

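The crop shows the line at (273,407) and the fence's top front edge at v≈266. The stop's top corners are at (430,146), (585,146) and (440,384). The tape spans u 217–329.

```bash
python3 - <<'E'
from h import *
p=np.load("w1.npy",allow_pickle=True).item()
W=lambda u,v,z:ray("wrist",130+(u+.5)/5.7-.5,145+(v+.5)/5.7-.5,z,p)
V=lambda u,v,z:ray("wrist",(u+.5)/1.5625-.5,(v+.5)/1.5625-.5,z,p)
f1,f2=W(770,264,.037),W(2,264,.037); d=(f1-f2)[:2]; d/=np.linalg.norm(d)
g1,g2=V(414,300,.037),V(0,300,.037)
yaw=np.arctan2(-d[0],d[1]); print("yaw",np.degrees(yaw))
yaw=np.radians(-12.1); yd=np.array([-np.sin(yaw),np.cos(yaw)]); xd=np.array([yd[1],-yd[0]])
# board frame anchored: fence left end y=+200, face x=50
o=f1[:2]-50e-3*xd-200e-3*yd; print("board origin",o)
B=lambda P:((P[:2]-o)@xd*1e3).round(1).__str__()+", "+str(((P[:2]-o)@yd*1e3).round(1))
for n,P in dict(f2=f2,f2b=V(0,291,.012),line=W(273,407,.037),lt=W(269,372,.037),lb=W(277,440,.037),tL=W(217,405,.037),tR=W(329,405,.037),sfr=W(430,146,.05),sfl=W(585,146,.05),srr=W(440,384,.051),srl=W(583,386,.051),
  screw=W(504,342,.067),bar_end=V(187,222,.028),barend2=V(187,240,.028),cornerFL=V(415,88,.012),tin=V(355,173,.035),off=V(268,174,.028)).items(): print(n,P.round(4),B(P))
s=r.get_state(); print("tcp",s["ee_pos"],B(s["ee_pos"]),s["tcp_rot"])
E
```

```text
yaw -12.15900748233232
board origin [ 0.58763039 -0.03109586]
f2 [ 0.6402 -0.0236  0.037 ] 49.8, 18.3
f2b [ 0.5988 -0.2172  0.012 ] 49.9, -179.7
line [0.6886 0.0283 0.037 ] 86.3, 79.3
lt [0.6797 0.0301 0.037 ] 77.2, 79.1
lb [0.6972 0.0267 0.037 ] 95.0, 79.5
tL [0.6853 0.0152 0.037 ] 85.8, 65.7
tR [0.691  0.0418 0.037 ] 85.8, 93.0
sfr [0.6317 0.0858 0.05  ] 18.6, 123.5
sfl [0.6389 0.1195 0.05  ] 18.6, 158.0
srr [0.6866 0.0734 0.051 ] 74.9, 122.9
srl [0.6941 0.1058 0.051 ] 75.4, 156.2
screw [0.6745 0.094  0.067 ] 58.7, 140.5
bar_end [ 0.5755 -0.0186  0.028 ] -14.5, 9.7
barend2 [ 0.5898 -0.024   0.028 ] 0.6, 7.4
cornerFL [0.5138 0.1893 0.012 ] -118.4, 200.0
tin [0.5671 0.129  0.035 ] -53.6, 152.2
off [0.553  0.0592 0.028 ] -52.8, 81.1
tcp [0.65498063 0.14394247 0.21830976] 29.2, 185.3 [-5.14158081e-04  1.04968107e-01  9.94475435e-01  2.03334603e-04]
```

Wrist and top agree: stop face at y≈123.2 and line at 79.3 in board coordinates, so the stop has to travel about 44 mm. Descending to the left of the stop, then pushing.

```bash
python3 -m crank '[[[0,0,0.039,0],[0,0,0.078,0],[0,0,0.117,0],[0,0,0.156,0],[0,0,0.192,0]]]'
python3 -m crank '[[[-0.002,0,0,0],[-0.002,-0.003,0,0],[-0.002,-0.006,0,0],[-0.002,-0.009,0,0],[-0.002,-0.012,0,0]]]'
python3 -m crank '[[[0,-0.003,0,0],[0,-0.006,0,0],[0,-0.009,0,0],[0,-0.012,0,0],[0,-0.012,0,0]]]'
```

```text
clock: 2.23
ee_pos: [0.6546, 0.1449, 0.025]
tcp_rot: [-0.0, 0.104, 0.995, 0.0]
contact_force: [0.4, 0.1, -0.1]
opening: 0.006
clock: 2.65
ee_pos: [0.6565, 0.1308, 0.0293]
tcp_rot: [0.002, 0.105, 0.994, 0.001]
contact_force: [0.1, -0.4, 0.3]
opening: 0.005
clock: 3.07
ee_pos: [0.6542, 0.121, 0.0289]
tcp_rot: [0.002, 0.104, 0.995, 0.002]
contact_force: [0.3, 5.6, 5.4]
opening: 0.004
```

```bash
python3 - <<'E'
from h import *
p=imaging.camera_params("wrist"); im=imaging.get_image("wrist"); print(r.get_state()["contact_force"],r.get_state()["ee_pos"])
np.save("w2.npy",p,allow_pickle=True); crop("wrist","pics/w2.png",0,0,512,384,1.5625,im)
E
```

```text
[1.16472495 5.31282986 5.4102159 ] [0.65427774 0.12103426 0.02887229]
```

View pics/w2.png

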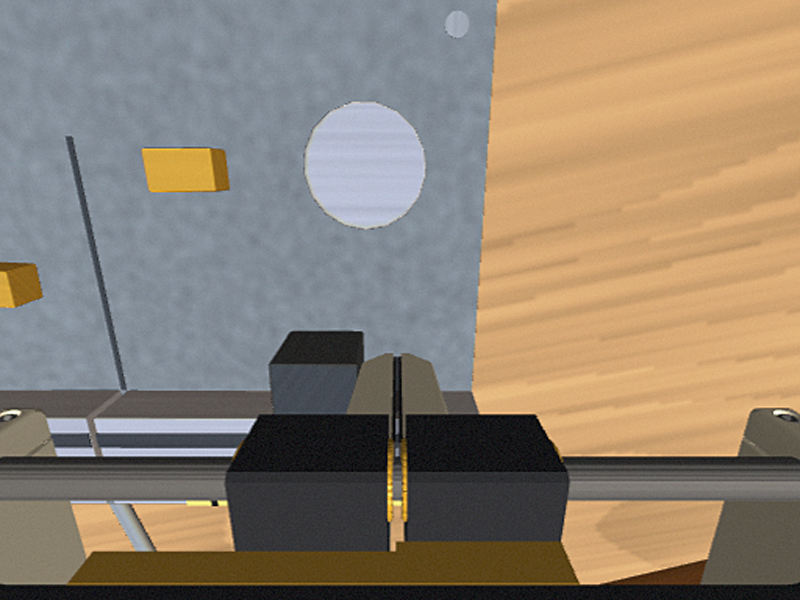

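The fingers touch the stop's left face. The arm's top front right corner is at (270,364), the top front left at about (358,364), and the bottom front edge at (293–363,332).

```bash
cat >> h.py <<'E'
yaw=np.radians(-12.1); yd=np.array([-np.sin(yaw),np.cos(yaw)]); xd=np.array([yd[1],-yd[0]]); o=np.array([.58763,-.0311])
B=lambda P:[round(float((P[:2]-o)@a*1e3),1) for a in(xd,yd)]
E
python3 - <<'E'
from h import *
p=np.load("w2.npy",allow_pickle=True).item()
V=lambda u,v,z:ray("wrist",(u+.5)/1.5625-.5,(v+.5)/1.5625-.5,z,p)
for a in [(270,364,.05),(358,364,.05),(293,332,.0145),(363,332,.0145),(483,264,.012),(365,164,.035),(185,170,.028)]: print(a,B(V(*a)))
print(B(r.get_state()["ee_pos"]))
E
```

```text
(270, 364, 0.05) [17.9, 115.4]
(358, 364, 0.05) [18.0, 148.6]
(293, 332, 0.0145) [19.1, 115.8]
(363, 332, 0.0145) [19.1, 147.9]
(483, 264, 0.012) [-12.2, 201.5]
(365, 164, 0.035) [-53.9, 151.8]
(185, 170, 0.028) [-51.8, 83.6]
[33.3, 162.7]
```

```bash
python3 -m crank '[[[0,-0.003,0,0],[0,-0.006,0,0],[0,-0.009,0,0],[0,-0.012,0,0],[0,-0.015,0,0]]]'
python3 -m crank '[[[0,-0.003,0,0],[0,-0.006,0,0],[0,-0.009,0,0],[0,-0.012,0,0],[0,-0.015,0,0]]]'
python3 -m crank '[[[0,-0.001,0,0],[0,-0.002,0,0],[0,-0.002,0,0]]]'
python3 - <<'E'
from h import *
p=imaging.camera_params("wrist"); im=imaging.get_image("wrist"); print(r.get_state()["contact_force"],B(r.get_state()["ee_pos"]))
np.save("w3.npy",p,allow_pickle=True); crop("wrist","pics/w3.png",0,0,512,384,1.5625,im)
E
```

```text
clock: 3.53
ee_pos: [0.6513, 0.1072, 0.0288]
tcp_rot: [0.002, 0.104, 0.995, 0.002]
contact_force: [0.4, 8.3, 5.2]
opening: 0.006
clock: 3.95
ee_pos: [0.6481, 0.0925, 0.0288]
tcp_rot: [0.002, 0.104, 0.995, 0.002]
contact_force: [0.5, 8.1, 5.8]
opening: 0.004
clock: 4.2
ee_pos: [0.6476, 0.0901, 0.0288]
tcp_rot: [0.002, 0.104, 0.995, 0.002]
contact_force: [0.9, 5.5, 4.8]
opening: 0.006
[0.50966086 6.05148932 5.64669798] [33.2, 131.1]
```

```bash
python3 -m crank '[[[0,0.006,0,0],[0,0.006,-0.035,0],[0,0.006,-0.075,0],[0.01,0,-0.115,0],[0.02,-0.02,-0.15,0]]]'
python3 -m crank '[[[0.0,-0.02,0,0],[0,-0.02,0,0],[0,-0.02,0,0]]]'
python3 - <<'E'
from h import *
p=imaging.camera_params("wrist"); im=imaging.get_image("wrist"); print(r.get_state()["contact_force"],B(r.get_state()["ee_pos"]))
np.save("w4.npy",p,allow_pickle=True); cv2.imwrite("pics/w4r.png",cv2.cvtColor(im,cv2.COLOR_RGB2BGR))
u,v=proj("wrist",[.6886,.0283,.037],p); print(u,v)
x0,y0=int(u)-60,int(v)-60; print(x0,y0); crop("wrist","pics/w4.png",x0,y0,120,90,6.5,im)
E
```

```text
clock: 4.67
ee_pos: [0.6228, 0.0752, 0.1793]
tcp_rot: [0.001, 0.103, 0.995, 0.001]
contact_force: [1.4, -0.3, 0.6]
opening: 0.008
clock: 4.92
ee_pos: [0.6181, 0.0514, 0.1779]
tcp_rot: [0.001, 0.106, 0.994, -0.0]
contact_force: [-0.0, 0.1, 0.7]
opening: 0.003
[0.00616631 0.18784225 0.42289621] [12.2, 88.3]
247.17776991380342 240.22515765033043
187 180
```

View pics/w4.png

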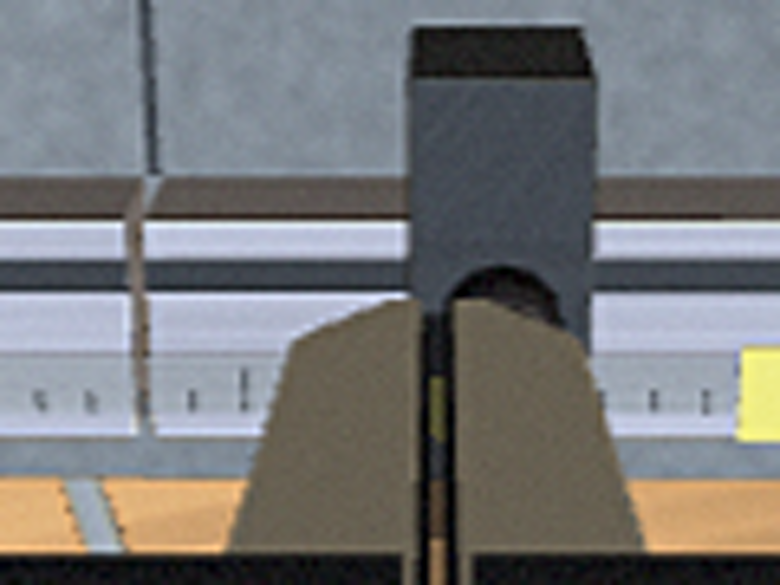

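The fingers hide the tape. The stop's right edge is at u≈411, from (411,78) to (411,300). The kerf on the fence's front top edge is at (135,218).

```bash
python3 - <<'E'
from h import *
p1=np.load("w1.npy",allow_pickle=True).item();p=np.load("w4.npy",allow_pickle=True).item()
W1=lambda u,v,z:B(ray("wrist",130+(u+.5)/5.7-.5,145+(v+.5)/5.7-.5,z,p1))
W4=lambda u,v,z:B(ray("wrist",187+(u+.5)/6.5-.5,180+(v+.5)/6.5-.5,z,p))
print("kerf top",W1(56,264,.037),W4(134,218,.037)," rear kerf",W1(78,438,.037),W4(146,436,.037))
print("tape2 left",W1(549,405,.037),W4(738,400,.037))
print("stop R",W4(411,78,.05),W4(411,280,.051),"bottom",W4(413,28,.0145),"L",W4(595,78,.05),W4(592,330,.051))
E
```

```text
kerf top [49.8, 31.1] [49.3, 30.7]  rear kerf [94.4, 30.8] [95.3, 30.5]
tape2 left [85.8, 146.6] [87.7, 146.3]
stop R [17.8, 83.2] [55.9, 83.0] bottom [18.6, 83.1] L [17.9, 115.5] [66.0, 116.1]
```

Stop is at y≈83.2 and needs about 4 mm more. With TCP y = face + 48, the target TCP y is about 127.1.

```bash
python3 -m crank '[[[-0.01,0.035,0,0],[-0.02,0.049,0,0],[-0.02,0.049,0.01,0],[-0.02,0.049,0.045,0],[-0.02,0.049,0.08,0]]]'
python3 -m crank '[[[0,0,0.035,0],[0,0,0.07,0],[0,-0.002,0.07,0],[0,-0.004,0.07,0],[0,-0.005,0.07,0]]]'
python3 -m crank '[[[0,-0.001,0,0],[0,-0.002,0,0],[0,-0.003,0,0],[0,-0.003,0,0]]]'
python3 -c "
from h import *
print(B(r.get_state()['ee_pos']))"
```

```text
clock: 5.38
ee_pos: [0.6485, 0.0978, 0.0958]
tcp_rot: [0.001, 0.104, 0.995, 0.0]
contact_force: [-0.5, 0.6, -0.6]
opening: 0.007
clock: 5.8
ee_pos: [0.6471, 0.0914, 0.0274]
tcp_rot: [0.0, 0.105, 0.994, -0.0]
contact_force: [0.1, 0.1, 0.1]
opening: 0.003
clock: 6.13
ee_pos: [0.6477, 0.0901, 0.0286]
tcp_rot: [0.002, 0.105, 0.995, 0.001]
contact_force: [1.5, 4.6, 3.8]
opening: 0.008
[33.3, 131.1]
```

```bash
python3 -m crank '[[[0,-0.001,0,0],[0,-0.002,0,0],[0,-0.003,0,0],[0,-0.004,0,0],[0,-0.004,0,0]]]'
python3 -c "
from h import *
print(B(r.get_state()['ee_pos']))"
```

```text
clock: 6.55
ee_pos: [0.647, 0.0868, 0.0283]
tcp_rot: [0.002, 0.104, 0.995, 0.001]
contact_force: [1.4, 6.2, 6.2]
opening: 0.002
[33.3, 127.8]
```

```bash
python3 -m crank '[[[0,-0.0004,0,0],[0,-0.0008,0,0],[0,-0.0008,0,0]]]'
python3 -m crank '[[[0,0.008,0,0],[0,0.01,-0.03,0],[0,0.01,-0.07,0],[0,0.01,-0.11,0],[0,0.01,-0.15,0]]]'
python3 -m crank '[[[0,0,-0.035,0],[0,0,-0.035,0],[0,0,-0.035,0]]]'
python3 - <<'E'
from h import *
p=imaging.camera_params("wrist"); im=imaging.get_image("wrist"); print(r.get_state()["contact_force"],B(r.get_state()["ee_pos"]))
np.save("w5.npy",p,allow_pickle=True); cv2.imwrite("pics/w5r.png",cv2.cvtColor(im,cv2.COLOR_RGB2BGR))
u,v=proj("wrist",[.6886,.0283,.037],p); print(u,v)
x0,y0=int(u)-70,int(v)-60; print(x0,y0); crop("wrist","pics/w5.png",x0,y0,120,90,6.5,im)
E
```

```text
clock: 6.8
ee_pos: [0.6469, 0.0863, 0.0283]
tcp_rot: [0.002, 0.104, 0.995, 0.001]
contact_force: [1.9, 7.2, 5.4]
opening: 0.003
clock: 7.22
ee_pos: [0.6465, 0.0934, 0.1782]
tcp_rot: [-0.001, 0.105, 0.994, -0.001]
contact_force: [0.4, 0.0, -0.0]
opening: 0.003
clock: 7.47
ee_pos: [0.6481, 0.0937, 0.2142]
tcp_rot: [0.002, 0.105, 0.994, 0.0]
contact_force: [0.1, 0.5, -1.0]
opening: 0.006
[-0.96926138  0.17108527  0.85724906] [32.0, 134.3]
212.7440667276902 214.0513547615031
142 154
```

View pics/w5.png

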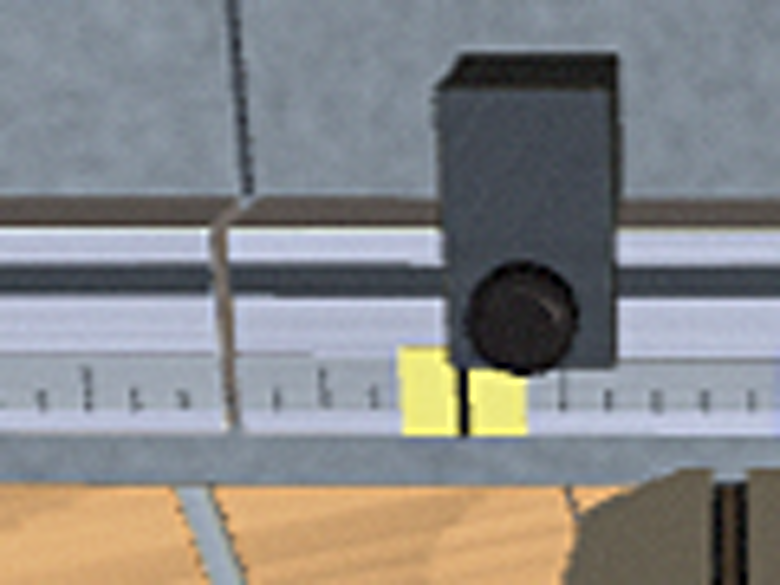

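The view shows the line at (463,405) and the stop's right top edge from (440,92) to (450,365).

```bash
python3 - <<'E'
from h import *
p=np.load("w5.npy",allow_pickle=True).item()
w=lambda u,v,z:B(ray("wrist",142+(u+.5)/6.5-.5,154+(v+.5)/6.5-.5,z,p))
print("line",w(463,400,.037),w(464,430,.037),"stop R",w(440,92,.05),w(444,240,.051),w(450,365,.051),"bot",w(460,55,.0145),"tape",w(399,400,.037),w(527,400,.037))
im=cv2.imread("pics/w5r.png",0).astype(float)
print(im[213:220,205:226].astype(int))
print(im[170:173,205:216].astype(int),im[194:197,205:216].astype(int))
P0=(.05,);
E
```

```text
line [87.8, 79.3] [94.7, 79.2] stop R [18.8, 79.9] [48.2, 79.4] [74.5, 79.3] bot [18.5, 78.6] tape [87.8, 65.7] [87.9, 92.8]
[[224 222 223 221 224 230 212 100   1 225 232 223 222 226 226 227 231 213
  173 162 159]
 [224 223 223 223 224 228 210  94   1 226 232 224 220 224 222 222 227 214
  173 163 168]
 [223 222 221 222 223 225 241 129   0 229 232 221 225 224 222 221 225 215
  171 163 165]
 [223 223 223 223 223 225 240 134   1 160 226 225 223 221 222 222 226 212
  170 155 160]
 [222 222 222 222 223 224 240 133   1 167 226 226 221 223 222 221 225 215
  187 180 185]
 [222 220 221 222 223 224 242 131   1 168 226 226 224 221 222 223 224 205
  193 191 196]
 [227 226 225 225 227 227 241 131   1 165 228 228 224 226 225 224 227 224
  202 191 199]]
[[141 141 144 125  83  69  74  71  73  66  79]
 [139 139 144 114  79  67  73  69  67  70  73]
 [138 139 137 110  73  70  70  68  70  76  72]] [[157 168 167 174 173 107  66  68  72  70  70]
 [ 66  69  61  68  69  60  62  68  71  72  73]
 [ 58  70  68  67  64  75  70  72  75  73  77]]
```

The stop's face is at 79.3 and the line at 79.3, so they are in line. Next I'll push the bar to the fence with both open fingertips on its near side. First I'll hover over it and measure it from the wrist picture.

```bash
python3 -m crank '[[[0.013,-0.038,0,0],[0.026,-0.076,0,0],[0.039,-0.114,0,0],[0.052,-0.152,0,0],[0.066,-0.19,0,0]]]' -1
python3 -m crank '[[[0.0,-0.021,0,0],[0,-0.021,0,0],[0,-0.021,0,0],[0,-0.021,0,0],[0,-0.021,0,0]]]'
python3 -m crank '[[[0.0,0,0,0],[0,0,0,0],[0,0,0,0],[0,0,0,0],[0,0,0,0]]]'
python3 - <<'E'
from h import *
p=imaging.camera_params("wrist"); im=imaging.get_image("wrist"); s=r.get_state(); print(B(s["ee_pos"]),s["ee_pos"],s["opening"])
np.save("w6.npy",p,allow_pickle=True); crop("wrist","pics/w6.png",0,0,512,384,1.5625,im)
im=imaging.get_image("top"); hsv=cv2.cvtColor(im,cv2.COLOR_RGB2HSV)
m=cv2.inRange(hsv,(15,130,90),(30,255,255)); m[:130]=0;m[175:]=0;m[:,:245]=0;m[:,345:]=0
n,l,st,c=cv2.connectedComponentsWithStats(m); i=1+np.argmax(st[1:,4]); q=cv2.boxPoints(cv2.minAreaRect(np.argwhere(l==i)[:,::-1].astype(np.float32)))
print(st[i],[B(ray("top",*k,.028)) for k in q])
E
```

```text
clock: 7.93
ee_pos: [0.5407, -0.0796, 0.2098]
tcp_rot: [-0.002, 0.105, 0.994, -0.0]
contact_force: [-0.3, -0.2, 0.2]
opening: 0.315
clock: 8.35
ee_pos: [0.5389, -0.0973, 0.2108]
tcp_rot: [-0.001, 0.104, 0.995, 0.0]
contact_force: [-0.4, -0.2, -0.5]
opening: 0.675
clock: 8.77
ee_pos: [0.5388, -0.0985, 0.2116]
tcp_rot: [0.0, 0.105, 0.995, -0.0]
contact_force: [0.3, -0.3, -0.3]
opening: 0.989
[-33.6, -76.2] [ 0.53878275 -0.09860105  0.21170838] 0.999506253108475
[262 147  50  16 315] [[-16.6, 0.6], [0.7, 0.2], [-4.0, -132.1], [-21.3, -131.3]]
```

View pics/w6.png

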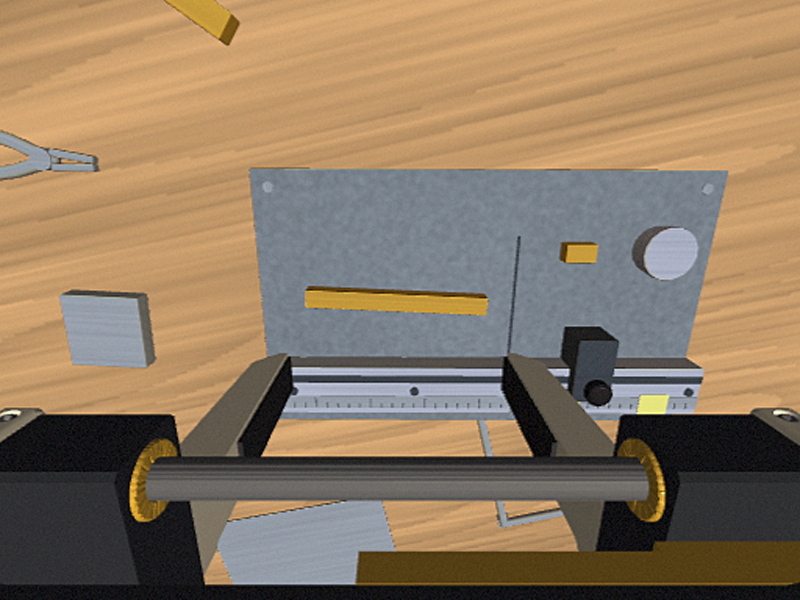

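Bar corners in this view: (305,290) and (488,296) on the near side, (305,308) and (487,314) on the far side. The way down in front of it is clear.

```bash
python3 - <<'E'
from h import *
p=np.load("w6.npy",allow_pickle=True).item()
V=lambda u,v,z:B(ray("wrist",(u+.5)/1.5625-.5,(v+.5)/1.5625-.5,z,p))
for a in [(305,290,.028),(488,296,.028),(305,308,.028),(487,314,.028),(564,364,.05),(692,393,.037)]: print(a,V(*a))
E
```

```text
(305, 290, 0.028) [-19.9, -154.7]
(488, 296, 0.028) [-14.6, 3.7]
(305, 308, 0.028) [-3.5, -155.8]
(487, 314, 0.028) [1.9, 3.9]
(564, 364, 0.05) [39.6, 67.9]
(692, 393, 0.037) [74.8, 193.8]
```

```bash
python3 -m crank '[[[0,0,0.039,0],[0,0,0.078,0],[0,0,0.117,0],[0,0,0.156,0],[0,0,0.191,0]]]'
python3 -m crank '[[[0,0,0,0],[-0.003,0,0,0],[-0.006,0,0,0],[-0.009,0,0,0],[-0.012,0,0,0]]]'
python3 -m crank '[[[-0.003,0,0,0],[-0.006,0,0,0],[-0.009,0,0,0],[-0.012,0,0,0],[-0.015,0,0,0]]]'
python3 -c "
from h import *
print(B(r.get_state()['ee_pos']),r.get_state()['wrist_torque'])"
```

```text
clock: 9.28
ee_pos: [0.5386, -0.0988, 0.0189]
tcp_rot: [0.0, 0.105, 0.994, 0.0]
contact_force: [1.2, 0.7, 0.7]
opening: 0.999
clock: 9.7
ee_pos: [0.5514, -0.1015, 0.0229]
tcp_rot: [0.001, 0.105, 0.994, -0.0]
contact_force: [-4.1, 1.0, 3.4]
opening: 0.999
clock: 10.12
ee_pos: [0.5653, -0.1044, 0.0208]
tcp_rot: [-0.0, 0.105, 0.994, -0.0]
contact_force: [-3.9, 1.5, 2.9]
opening: 1.004
[-6.5, -76.4] [0.19002522 0.88958397 0.02734846]
```

```bash
python3 -m crank '[[[-0.003,0,0,0],[-0.006,0,0,0],[-0.009,0,0,0],[-0.012,0,0,0],[-0.015,0,0,0]]]'
python3 -m crank '[[[-0.003,0,0,0],[-0.006,0,0,0],[-0.009,0,0,0],[-0.012,0,0,0],[-0.013,0,0,0]]]'
python3 -m crank '[[[-0.001,0,0,0],[-0.002,0,0,0],[-0.003,0,0,0]]]'
python3 -c "
from h import *
print(B(r.get_state()['ee_pos']),r.get_state()['wrist_torque'])"
```

```text
clock: 10.53
ee_pos: [0.5801, -0.1076, 0.0206]
tcp_rot: [-0.0, 0.105, 0.994, 0.0]
contact_force: [-3.4, 0.6, 2.0]
opening: 1.003
clock: 10.95
ee_pos: [0.5934, -0.1104, 0.0206]
tcp_rot: [0.0, 0.105, 0.994, -0.0]
contact_force: [-1.9, 1.2, -0.6]
opening: 1.0
clock: 11.2
ee_pos: [0.5954, -0.1109, 0.0206]
tcp_rot: [-0.0, 0.105, 0.994, -0.0]
contact_force: [-2.9, 1.1, 0.2]
opening: 0.999
[24.3, -76.4] [0.13729001 0.53128809 0.00715741]
```

```bash
python3 -m crank '[[[-0.001,0,0,0],[-0.002,0,0,0],[-0.002,0,0,0]]]'
python3 -m crank '[[[-0.001,0,0,0],[-0.002,0,0,0],[-0.002,0,0,0]]]'
python3 -m crank '[[[-0.001,0,0,0],[-0.001,0,0,0],[-0.001,0,0,0]]]'
python3 -c "
from h import *
print(B(r.get_state()['ee_pos']),r.get_state()['wrist_torque'])"
```

```text
clock: 11.45
ee_pos: [0.5965, -0.1111, 0.0206]
tcp_rot: [-0.001, 0.105, 0.994, 0.0]
contact_force: [-4.5, 1.3, 2.6]
opening: 1.0
clock: 11.7
ee_pos: [0.5967, -0.1111, 0.0205]
tcp_rot: [-0.003, 0.105, 0.994, 0.0]
contact_force: [-9.9, 2.8, 6.3]
opening: 1.0
clock: 11.95
ee_pos: [0.5967, -0.1112, 0.0205]
tcp_rot: [-0.003, 0.105, 0.994, 0.0]
contact_force: [-11.1, 4.1, 8.5]
opening: 1.003
[25.7, -76.4] [ 0.54950242  2.59218644 -0.49184687]
```

The force rose to 11 N with no further motion, so the bar is flat on the fence. Next I'll go round to its right end with the fingers shut.

```bash
python3 -m crank '[[[0.012,0,0,0],[0.014,0,-0.02,0],[0.014,0,-0.06,0],[0.014,-0.035,-0.06,0],[0.01,-0.07,-0.06,0]]]' 
python3 -m crank '[[[-0.01,-0.036,0,0],[-0.020,-0.036,0,0],[-0.020,-0.036,0,0],[-0.020,-0.036,0,0],[-0.020,-0.036,0,0]]]' 1
python3 -m crank '[[[0,0,0,0],[0,0,0,0],[0,0,0,0],[0,0,0,0],[0,0,0,0]]]'
python3 -m crank '[[[0,0,0,0],[0,0,0,0],[0,0,0,0]]]'
python3 -c "
from h import *
print(B(r.get_state()['ee_pos']),r.get_state()['opening'])
p=imaging.camera_params('wrist'); im=imaging.get_image('wrist')
np.save('w7.npy',p,allow_pickle=True); crop('wrist','pics/w7.png',0,0,512,384,1.5625,im)"
```

```text
clock: 12.37
ee_pos: [0.5786, -0.177, 0.0833]
tcp_rot: [0.003, 0.102, 0.995, 0.0]
contact_force: [0.1, -0.7, 0.1]
opening: 0.999
clock: 12.78
ee_pos: [0.5882, -0.2163, 0.0806]
tcp_rot: [0.0, 0.104, 0.995, 0.0]
contact_force: [-0.1, 0.2, 0.1]
opening: 0.691
clock: 13.2
ee_pos: [0.588, -0.2173, 0.0807]
tcp_rot: [0.0, 0.105, 0.995, -0.0]
contact_force: [0.1, -0.1, -0.4]
opening: 0.333
clock: 13.45
ee_pos: [0.588, -0.2177, 0.0806]
tcp_rot: [0.0, 0.105, 0.994, -0.0]
contact_force: [0.2, 0.9, -0.3]
opening: 0.119
[39.4, -182.4] 0.11901687439159722
```

View pics/w7.png

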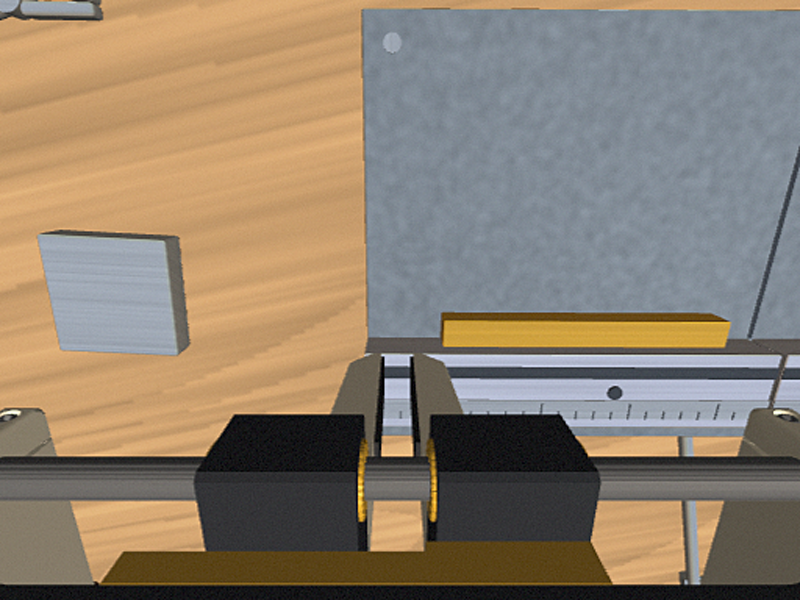

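The bar lies flat against the fence with its right end at (442,335), and the fingers are beside it. I'll finish shutting them, descend and push along.

```bash
python3 -c "
from h import *
p=np.load('w7.npy',allow_pickle=True).item()
V=lambda u,v,z:B(ray('wrist',(u+.5)/1.5625-.5,(v+.5)/1.5625-.5,z,p))
print(V(442,347,.028),V(442,320,.028),V(729,347,.028),V(728,322,.028))"
python3 -m crank '[[[0,0,0,0],[0,0,0,0],[0,0,0.02,0],[0,0,0.04,0],[0,0,0.060,0]]]'
python3 -m crank '[[[0,0.003,0,0],[0,0.006,0,0],[0,0.009,0,0],[0,0.012,0,0],[0,0.015,0,0]]]'
python3 -m crank '[[[0,0.003,0,0],[0,0.006,0,0],[0,0.009,0,0],[0,0.012,0,0],[0,0.015,0,0]]]'
python3 -c "
from h import *
print(B(r.get_state()['ee_pos']),r.get_state()['opening'])"
```

```text
[49.4, -156.2] [33.3, -156.7] [49.4, 5.6] [34.4, 1.5]
clock: 13.92
ee_pos: [0.5884, -0.2178, 0.0204]
tcp_rot: [0.001, 0.105, 0.994, -0.0]
contact_force: [0.1, 0.6, -0.1]
opening: 0.006
clock: 14.33
ee_pos: [0.5919, -0.2029, 0.0219]
tcp_rot: [0.001, 0.105, 0.994, -0.0]
contact_force: [-1.1, -1.9, 1.5]
opening: 0.004
clock: 14.75
ee_pos: [0.5946, -0.1897, 0.0216]
tcp_rot: [0.001, 0.106, 0.994, -0.001]
contact_force: [-0.5, -5.2, 7.5]
opening: 0.005
[40.1, -153.6] 0.004635456869015736
```

```bash
python3 -m crank '[[[0,0.003,0,0],[0,0.006,0,0],[0,0.009,0,0],[0,0.012,0,0],[0,0.015,0,0]]]'
python3 -m crank '[[[0,0.003,0,0],[0,0.006,0,0],[0,0.009,0,0],[0,0.012,0,0],[0,0.015,0,0]]]'
python3 -m crank '[[[0,0.003,0,0],[0,0.006,0,0],[0,0.009,0,0],[0,0.012,0,0],[0,0.015,0,0]]]'
python3 -m crank '[[[0,0.002,0,0],[0,0.004,0,0],[0,0.005,0,0],[0,0.005,0,0]]]'
python3 - <<'E'
from h import *
p=imaging.camera_params("wrist"); im=imaging.get_image("wrist"); s=r.get_state(); print(B(s["ee_pos"]))
np.save("w8.npy",p,allow_pickle=True); cv2.imwrite("pics/w8r.png",cv2.cvtColor(im,cv2.COLOR_RGB2BGR))
P=[o[0]+.034*xd[0]+.079*yd[0],o[1]+.034*xd[1]+.079*yd[1],.028]; u,v=proj("wrist",P,p); print(u,v)
x0,y0=int(u)-70,int(v)-60; print(x0,y0); crop("wrist","pics/w8.png",x0,y0,120,90,6.5,im)
E
```

```text
clock: 15.17
ee_pos: [0.5978, -0.1751, 0.0215]
tcp_rot: [0.001, 0.106, 0.994, -0.001]
contact_force: [-1.3, -6.0, 6.6]
opening: 0.008
clock: 15.58
ee_pos: [0.6009, -0.1604, 0.0215]
tcp_rot: [0.001, 0.106, 0.994, -0.001]
contact_force: [-0.8, -5.3, 6.0]
opening: 0.006
clock: 16.0
ee_pos: [0.604, -0.1458, 0.0215]
tcp_rot: [0.001, 0.106, 0.994, -0.001]
contact_force: [-0.5, -5.7, 6.2]
opening: 0.003
clock: 16.33
ee_pos: [0.6051, -0.1405, 0.0215]
tcp_rot: [0.001, 0.105, 0.994, -0.001]
contact_force: [-1.5, -4.8, 7.1]
opening: 0.003
[40.0, -103.3]
532.3190336235301 235.70885165573168
462 175
```

View pics/w8.png

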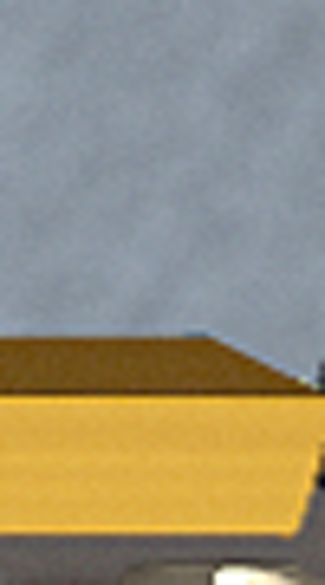

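The bar's left end is at about (322,395)/(296,532) in this crop, and the dark stop is just entering at the picture's edge.

```bash
python3 - <<'E'
from h import *
p=np.load("w8.npy",allow_pickle=True).item()
w=lambda u,v,z:B(ray("wrist",462+(u+.5)/6.5-.5,175+(v+.5)/6.5-.5,z,p))
print(w(323,397,.028),w(296,532,.028),"bottom",w(208,337,.012),w(321,390,.0145))
# top camera: bar extent
im=imaging.get_image("top"); hsv=cv2.cvtColor(im,cv2.COLOR_RGB2HSV)
E
```

```text
[34.0, 65.3] [49.3, 66.9] bottom [34.7, 67.5] [39.9, 79.1]
```

```bash
python3 -m crank '[[[0,0.002,0,0],[0,0.004,0,0],[0,0.006,0,0],[0,0.008,0,0],[0,0.009,0,0]]]'
python3 -m crank '[[[0,0.0005,0,0],[0,0.001,0,0],[0,0.001,0,0]]]'
python3 -c "
from h import *
print(B(r.get_state()['ee_pos']))"
python3 -m crank '[[[0,0.0005,0,0],[0,0.001,0,0],[0,0.001,0,0]]]'
python3 -c "
from h import *
print(B(r.get_state()['ee_pos']),r.get_state()['contact_force'])"
```

```text
clock: 16.85
ee_pos: [0.6069, -0.1319, 0.0215]
tcp_rot: [0.001, 0.105, 0.994, -0.001]
contact_force: [-1.7, -6.3, 6.5]
opening: 0.006
clock: 17.1
ee_pos: [0.6071, -0.1311, 0.0215]
tcp_rot: [0.001, 0.106, 0.994, -0.001]
contact_force: [-2.7, -5.2, 6.8]
opening: 0.004
[40.0, -93.7]
clock: 17.35
ee_pos: [0.6072, -0.1307, 0.0215]
tcp_rot: [0.001, 0.106, 0.994, -0.001]
contact_force: [-2.1, -7.5, 7.6]
opening: 0.004
[40.0, -93.3] [-2.11771004 -7.48568576  7.64353171]
```

```bash
python3 -m crank '[[[0,0.0005,0,0],[0,0.0005,0,0],[0,0.0005,0,0]]]'
python3 -c "
from h import *
print(B(r.get_state()['ee_pos']),r.get_state()['contact_force'])"
```

```text
clock: 17.6
ee_pos: [0.6072, -0.1306, 0.0216]
tcp_rot: [0.001, 0.106, 0.994, -0.001]
contact_force: [-2.6, -8.3, 8.1]
opening: 0.006
[40.0, -93.2] [-2.63617444 -8.32893628  8.05014747]
```

The push stalled and the force rose from 5.3 to 8.3 N, so the end is touching the stop. I'll back off, rise and look from the right.

```bash
python3 -m crank '[[[0,-0.006,0,0],[0,-0.010,0,0],[0,-0.010,-0.035,0],[0,-0.010,-0.075,0],[0,-0.010,-0.115,0]]]'
python3 -m crank '[[[0.01,0.025,-0.035,0],[0.02,0.06,-0.07,0],[0.02,0.1,-0.075,0],[0.02,0.138,-0.075,0],[0.02,0.138,-0.075,0]]]'
python3 -m crank '[[[0,0,0,0],[0,0,0,0]]]'
python3 - <<'E'
from h import *
p=imaging.camera_params("wrist"); im=imaging.get_image("wrist"); s=r.get_state(); print(B(s["ee_pos"]),s["ee_pos"])
np.save("w9.npy",p,allow_pickle=True); cv2.imwrite("pics/w9r.png",cv2.cvtColor(im,cv2.COLOR_RGB2BGR))
P=[*(o+.05*xd+.0793*yd),.037]; u,v=proj("wrist",P,p); x0,y0=int(u)-65,int(v)-40; print(x0,y0); crop("wrist","pics/w9.png",x0,y0,123,90,6.5,im)
E
```

```text
clock: 18.02
ee_pos: [0.6041, -0.1373, 0.136]
tcp_rot: [-0.001, 0.105, 0.995, 0.0]
contact_force: [-0.1, 0.5, -0.3]
opening: 0.004
clock: 18.43
ee_pos: [0.6156, 0.011, 0.2122]
tcp_rot: [0.001, 0.1, 0.995, 0.003]
contact_force: [0.5, 0.8, -0.5]
opening: 0.002
clock: 18.6
ee_pos: [0.6138, 0.0013, 0.2103]
tcp_rot: [-0.0, 0.104, 0.995, -0.0]
contact_force: [-0.1, 0.0, -0.1]
opening: 0.006
[18.9, 35.9] [6.13659393e-01 6.37456264e-05 2.10128671e-01]
219 160
```

View pics/w9.png

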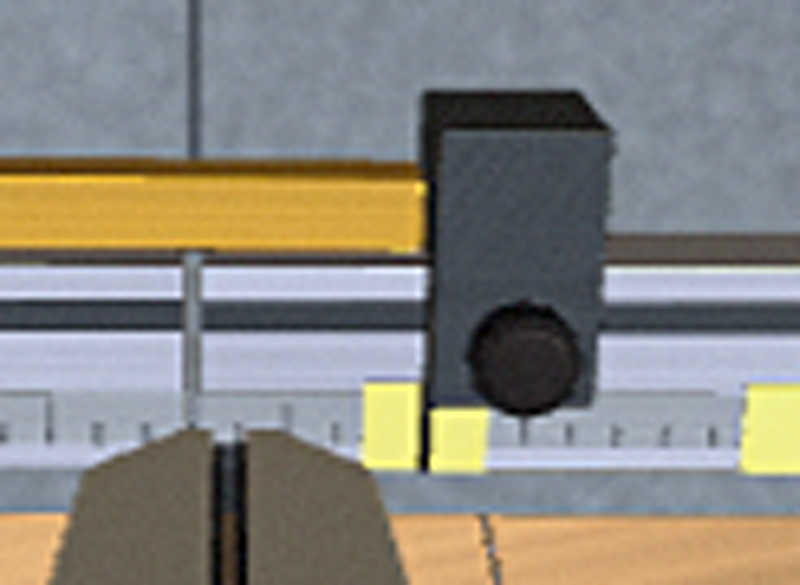

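The bar's end at u≈427 meets the stop's right face, with no gap in sight. The line is at (424,440) and the stop's top right edge runs from (441,130) to (433,405). I'll check the alignment and the bar's flatness with numbers.

```bash
python3 - <<'E'
from h import *
p=np.load("w9.npy",allow_pickle=True).item()
w=lambda u,v,z:B(ray("wrist",219+(u+.5)/6.5-.5,160+(v+.5)/6.5-.5,z,p))
print("line",w(424,440,.037),w(424,465,.037),"stopR",w(441,130,.05),w(437,280,.051),w(433,400,.051),"bottom",w(422,92,.0145),"barend",w(427,185,.028),w(424,248,.028))
im=cv2.cvtColor(cv2.imread("pics/w9r.png"),cv2.COLOR_BGR2HSV)
# far/near edges of the bright top face along the bar
m=((im[...,0]>15)&(im[...,0]<30)&(im[...,1]>130)&(im[...,2]>150)); m[:180]=0;m[202:]=0
for u in range(40,285,24):
    v=np.flatnonzero(m[:,u]); 
    if len(v): print(u,v.min(),v.max(),B(ray("wrist",u,v.min()-.5,.028,p)),B(ray("wrist",u,v.max()+.5,.028,p)))
u=np.flatnonzero(m[190]); print("ends",u.min(),u.max(),B(ray("wrist",u.min()-.5,190,.028,p)),B(ray("wrist",u.max()+.5,190,.028,p)))
E
```

```text
line [89.0, 79.3] [94.9, 79.5] stopR [18.0, 78.7] [48.2, 78.9] [73.8, 79.1] bottom [18.8, 78.8] barend [35.4, 79.0] [49.2, 78.8]
184 187 197 [33.5, -56.1] [49.1, -57.3]
208 187 197 [33.5, -23.8] [49.1, -24.6]
232 187 197 [33.4, 8.5] [49.0, 8.2]
256 187 197 [33.3, 40.8] [48.9, 40.9]
280 188 198 [34.7, 73.2] [50.3, 73.7]
ends 167 283 [38.5, -80.1] [38.2, 78.0]
```

```bash
python3 -c "
from rig import r
print(r.hand_in(), r.get_state()['clock'])"
```

```text
the job is handed in; nothing more can be done
the job is handed in; nothing more can be done
```

The job is handed in. The stop is at the pencil line, and the bar lies flat on the fence with its end against the stop. It took about 19 s on the robot clock. I only pushed, with no gripping or lifting, and the largest wrist force I read was about 15 N.

1. **Stop:** I pushed it about 44 mm to the right with the closed fingers, with a camera check before the last 4 mm.
2. **Bar to the fence:** I pushed it with both open fingertips until it stopped moving, at about 11 N.
3. **Bar along the fence:** I pushed its right end until it stalled. The push force rose from about 5.3 to 8.3 N, so some 3 N reached the stop, which needs about 7 N to slide.

Last checks, in mm along the fence (y) or across the board (x):

| Check | Measured | Should be |
|---|---|---|
| Pencil line, y | 79.3–79.5 | – |
| Stop face before the bar push, y | 79.3–79.9 on the top edge | at the line |
| Stop face after the bar push, y | 78.7–79.1 | at the line |
| Bar end, y | 78.0–79.0 | at the stop face |
| Bar's fence side, x | 48.9–50.3 | 50 |

The two views of the stop differ by about 0.5 mm. I take that as picture error: the bar could only have pushed the stop the other way. Contact between bar and stop rests on the force stall and the last picture, which showed no gap.

In the last wide view, before the bar was pushed, nothing else had been disturbed. I did not take another wide picture after that.

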